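# Free the locked sample drawer of a dead analyser

### The arm

A 6-joint arm with a two-finger parallel gripper is mounted at the origin on a cart in front of the work surface, level with it; the furniture and walls round the work are solid. World frame = base frame: x ahead of the robot, y to its left, z up, the work surface at z = 0. Lengths are in m, angles in rad, forces in N, time in s.
With the tool pointing down it reaches from about 0.375 to 0.975 m from the base axis. Payload 3.8 kg.
Tool frame: the origin (TCP) lies at the very end of the fingers, on their centre line; the grasp point (between the pads) lies 19 mm behind it; z points along the fingers, y is the line along which they close (so a half turn about z gives the same grasp; the last joint's range is limited). The gripper opens to 85 mm and grips with 20 to 120 N. Pads are 22 mm wide; open, the fingers measure 114 mm over their backs; the gripper's body (76 mm by 85 mm) begins 54 mm behind the grasp point. The pads swing forward as they close: fully open they stand 13 mm farther back than shut.
Start: joints at [1.306, 0.264, 1.604, -0, 1.274, -0.037], TCP at [0.152, 0.658, 0.231] pointing down, gripper open.
Joint ranges: [-2.63, 2.63], [-0.94, 2.18], [0.31, 2.57], [-1.31, 4.45], [0, 2.66], [-2.55, 2.55]. Speed limits (rad/s): [2.57, 2.57, 3.14, 3.14, 3.14, 3.14].

### API

Orientations are given as a rotation vector (axis times angle).
In Python, from workcell import read_state, read_camera, calibration, finish_job gives the robot as it stands.
- The arm moves only by the tool step_arm, never from a script. Its argument "commands" is a list of rows, each an object of numbers: "fingers": the gripper's target within -1 to 1 (shut at 1, half-way at 0, fully open at -1); "dx", "dy", "dz": the shift along the tool's x, y, z in m; "roll": the turn about the tool's z in degrees. In form: [{"fingers": .., "dx": .., "dy": .., "dz": .., "roll": ..}, ...]. A call has 1 to 8 rows; each row is the pose to reach, as a shift and turn from the pose commanded when the call began, along the tool's axes at that moment; what a row does not reach only later rows make up. A row lasts 1/8 s, in which the tool goes at most 62.5 mm and 10.7 degrees, less where a joint would pass 70% of its speed; a pose out of reach is approached as far as the arm can. A call with a gripper value outside its range is refused whole. The fingers move at their own pace and stop on an object; "squeeze" is the grip in N (left out, the last holds). Time passes only in rows, so rows that repeat a pose let the fingers close. It gives the time, the measured TCP pose, the force, the opening and the grip force at its end, in the units of the state.
- read_state(): the state, without advancing time (a new reading comes with each control period).
- read_camera(name): name is "side" or "top"; returns (picture, depth): 384x512x3 uint8, blue, green, red; 384x512 float32, m along the optical axis (not along the pixel's ray), 0 where there is no reading.
- calibration(name): a dict with "intrinsics" (3x3 intrinsics, pixels), "k1" (the pictures are not rectified: a ray, as slopes to the right and down, at radius r is drawn at 1 + k1 r^2 times it, then the intrinsics apply), "world_to_cam" (4x4, takes a point from world to camera coordinates). Camera axes: x right, y up, looking along -z (the intrinsics and any distortion apply to the point x, -y, -z); pixel columns grow to the right and rows downward; lengths in m; the calibration is good to about 2 mm. A picture is of the moment at which its call begins. calibration takes no time and is no camera call.
- finish_job(): hands the job in; it is judged then, once.
The state is a dict: "time": time; "q": joint angles; "joint_vel": joint speeds; "joint_torque": joint torques, N m; "tool_pos": TCP position; "tcp_rot": TCP orientation; "wrist_force": force on the tool from outside, world axes, zero at the start; "torque": the same for the moment, N m; "width": opening from 0.0 (shut) to 1.0 (fully open); "grip_force": force on a finger pad.
Only numpy, scipy, OpenCV 4.12 (cv2) and the standard library are available. Lean on these libraries where they do the work, as an engineer would, in place of code of your own. Each camera call takes 0.05 s, during which the arm holds its last target. There are 200 camera calls.

### The job

The bench analyser has lost power with its sample drawer locked shut. Push the screwdriver's blade through the small round access hole in the analyser's front to trip the latch hidden behind it, feeling for it and not forcing it, so that the drawer springs out; then lay the screwdriver back down on the bench. Lift the blue tube strip out of the drawer, set it down flat in the steel tray, upright and without dropping it, and push the empty drawer home until its latch catches, without shifting the beaker, timer, wash bottle or tape roll.

Things in the scene. Friction and masses are not known exactly. Their poses are not given: they have to be found in the camera images.
- analyser: White bench analyser, 210 mm deep, 250 wide, 170 high, fixed, slightly turned; origin under its middle, x to its back, y left, z up. Unseen behind its access hole, 34 to 58 mm in from the panel face, is the upright 24 mm square trip plate of a spring latch. It yields at about 3 N and frees the drawer after 4 to 11 mm of travel at 4 to 6 N (both differ each start); hard stop at 13 mm; never press with 20 N.
- access_hole (a point): Centre of the mouth of the round access hole, 10 mm in diameter, in the analyser's upright grey front panel (8 mm thick, hollow behind), right of the display. 105 mm above the bench, 50 mm before and 80 mm right of the analyser's middle; the 75 mm high drawer deck juts out 55 mm before the panel. Axes as the analyser's: x points level, straight into the hole.
- drawer (a joint): Opening of the sample drawer, m: 0 shut and latched, 0.14 fully out towards the robot. Once tripped, a spring drives it out in half a second: keep the space before it clear up to 85 mm height. The spring always pushes out (4.5 N shut, 1.8 N open). To shut, push 2 to 4 mm beyond 0 (end at -0.004; up to 20 N over the last 18 mm): the latch snaps and holds it at 0, else it comes out again.
- drawer_front (a point): Centre of the outer face of the drawer's front, a light grey plate 236 mm wide, 12 thick, 16 to 74 mm above the bench, 16 mm proud of the deck's face when shut; moves with the drawer; axes as the analyser's. Inside, the floor is 18 mm and the side walls 62 mm above the bench; the strip's middle is 77 mm behind this face, 47 mm free before the strip, 38 mm behind it (an empty second lane).
- strip_center (a point): Centre of the tube strip's blue carrier bar (34 mm along its x, 130 along its y, 20 high, z up; 10 mm above its underside). Six screw caps, 17 mm wide, two of them orange, reach 32 mm above the underside. 0.15 kg. It starts across the shut drawer between low stops (9 mm) at its ends and corners; the middle 80 mm of its long sides is free: grasp there, across the 34 mm.
- screwdriver_grip (a point): Middle of the screwdriver's orange handle (85 mm long, up to 25 mm thick), on its axis. The tool is 196 mm long, 0.09 kg, lies on the bench with its axis 12.5 mm up, blade pointing roughly away from the robot; its own -y axis points along the blade to the tip, z up.
- screwdriver_tip (a point): Tip of the screwdriver's blade, on its axis, 143 mm ahead of the handle's middle. The blade is a straight steel shaft 6 x 5 mm thick and 110 mm long.
- steel_tray: Shallow stainless steel tray on the left, 200 mm along its x, 300 mm along its y, rim 23 mm high, floor at bench height; origin at the middle of its floor. Forceps and a spatula lie in its left part (its y above 0.06); the rest is free.
- beaker_250: Glass beaker, 74 mm wide and 93 mm high, right of the analyser; origin under its middle. To be left alone.
- lab_timer: Flat lab timer, 70 x 64 x 16 mm, right of the analyser; origin under its middle. To be left alone.
- wash_bottle: White wash bottle with a red cap, 66 mm wide, 198 mm high, left of the analyser; origin at its foot. To be left alone.
- tape_roll: Roll of label tape lying flat, 78 mm across and 19 mm high, in front of the tray; origin under its middle. To be left alone.

How it is judged:
On the way, in this order (a step that is already met when the one before it is completed fails the run):
1. the screwdriver's tip is in through the access hole (x of screwdriver_tip in the frame of access_hole between 0.015 and 0.09 m and y of screwdriver_tip in the frame of access_hole between -0.012 and 0.012 m and z of screwdriver_tip in the frame of access_hole between -0.012 and 0.012 m), for 0.05 s.
2. the drawer has sprung out (value of joint drawer above 0.1 m), for 0.2 s.
3. the tube strip lies flat in the steel tray, the drawer still open (x of strip_center in the frame of steel_tray between -0.085 and 0.085 m and y of strip_center in the frame of steel_tray between -0.135 and 0.135 m and height (world z) of strip_center between 0.005 and 0.015 m and angle between strip_center's own z axis and vertical below 0.12 rad and value of joint drawer above 0.06 m), for 0.2 s.
At the end, for the whole second after the job is handed in: The drawer is shut and held by its latch (within 3 mm of 0), the tube strip lies upright and flat on the floor of the steel tray (tilt under 0.12 rad), the screwdriver lies on the bench, clear of the analyser, and both are at rest (value of joint drawer between -0.003 and 0.003 m and x of strip_center in the frame of steel_tray between -0.085 and 0.085 m and y of strip_center in the frame of steel_tray between -0.135 and 0.135 m and height (world z) of strip_center between 0.005 and 0.015 m and angle between strip_center's own z axis and vertical below 0.12 rad and linear speed of each of tube_strip, screwdriver below 0.02 m/s and height (world z) of screwdriver_grip between 0.006 and 0.018 m and height (world z) of screwdriver_tip below 0.022 m and contact force between screwdriver and analyser below 0.1 N); the robot touches nothing.
It fails at once if the screwdriver is forced against the analyser or its latch (over 20 N) (contact force between screwdriver and analyser above 20 N).
It fails at once if the tube strip is tipped by more than 0.6 rad (angle between strip_center's own z axis and vertical above 0.6 rad).
It fails at once if the tube strip is dropped or slammed into the tray (faster than 0.5 m/s just above the floor) (height (world z) of strip_center below 0.02 m and linear speed of tube_strip above 0.5 m/s).
It fails at once if the beaker, timer, wash bottle or tape roll is moved by more than 20 mm (distance of any of beaker_250, lab_timer, wash_bottle, tape_roll from where it was at the start of the episode above 0.02 m).
It also fails if it takes over 72 s, if anything falls off the work surface, if the arm or the gripper's body presses on something with over 40 N, if the wrist force passes 120 N, or if a joint passes its speed limit or range.

## Working session

There is one attempt and no reset: what is moved stays moved. The work goes in short steps, Python scripts to look and compute and a tool call to move; the robot and the scene stay as the last step left them, time stands still between calls to the robot, and variables do not carry over. Pictures are saved under pics/ and viewed, at most 10 in all, crops included, and the job is handed in when it is done.

Besides the shell and the picture viewer there is one more tool, called after "Request:" as name([rows], argument=value, ...), one row to a line, values as JSON. step_arm: Moves the arm, as the interface text tells. Its arguments: {"type":"object","properties":{"commands":{"type":"array","items":{"type":"object","properties":{"fingers":{"type":"number"},"dx":{"type":"number"},"dy":{"type":"number"},"dz":{"type":"number"},"roll":{"type":"number"}}}},"squeeze":{"type":"number"}},"required":["commands"]}

```bash
ls; mkdir -p pics; cat > h.py <<'E'
import numpy as np, cv2
from workcell import read_state, read_camera, calibration
from scipy.spatial.transform import Rotation as R
def pts(name, d):
    """world point per pixel from depth"""
    c=calibration(name);K=np.array(c['intrinsics']);T=np.array(c['world_to_cam'])
    v,u=np.mgrid[0:d.shape[0],0:d.shape[1]].astype(np.float64)
    s=slope(c,u,v)
    P=np.stack([s[...,0]*d,-s[...,1]*d,-d],-1)
    return (P-T[:3,3])@T[:3,:3]
def slope(c,u,v):
    K=np.array(c['intrinsics'])
    p=np.stack([np.ravel(u),np.ravel(v)],-1).astype(np.float64)[:,None]
    o=cv2.undistortPoints(p,K,np.array([c['k1'],0,0,0.]))[:,0]
    return o.reshape(np.shape(u)+(2,))
def ray_plane(name,u,v,z):
    c=calibration(name);T=np.array(c['world_to_cam']);s=slope(c,np.array(u,float),np.array(v,float))
    d=np.stack([s[...,0],-s[...,1],-np.ones(s.shape[:-1])],-1)@T[:3,:3]
    o=-T[:3,3]@T[:3,:3]
    return o+d*((z-o[2])/d[...,2])[...,None]
def proj(name,P):
    c=calibration(name);T=np.array(c['world_to_cam']);q=np.atleast_2d(P)@T[:3,:3].T+T[:3,3]
    x=q[:,0]/-q[:,2];y=-q[:,1]/-q[:,2];f=1+c['k1']*(x*x+y*y);K=np.array(c['intrinsics'])
    return np.stack([K[0,0]*x*f+K[0,2],K[1,1]*y*f+K[1,2]],-1)
E
python3 - <<'E'
from h import *
for n in('side','top'):
    im,d=read_camera(n);cv2.imwrite(f'pics/{n}0.png',im);np.save(f'{n}0.npy',d)
    c=calibration(n);T=np.array(c['world_to_cam']);print(n,-T[:3,3]@T[:3,:3],-T[2,:3],np.array(c['intrinsics'])[0],c['k1'],(d==0).mean())
print(read_state())
E
```

```text
pics
side [ 0.22524924 -0.46298665  0.83264316] [ 0.34243933  0.54355558 -0.76634368] [376.18495359   0.         257.00780811] 0.005452507674149086 0.0040740966796875
top [ 0.30812185 -0.00214353  1.31571917] [ 0.22289197  0.04721995 -0.97369885] [373.25198029   0.         256.35864494] 0.002800811817126403 0.0038655598958333335
{'time': 0.1, 'q': array([ 1.30613094e+00,  2.64719049e-01,  1.60523791e+00, -4.42742107e-06,
        1.27370347e+00, -3.69280890e-02]), 'joint_vel': array([-1.50871117e-03, -8.91640471e-04, -3.18266695e-03, -1.37534444e-04,
       -7.08512102e-05, -1.09395252e-03]), 'joint_torque': array([ 7.52111828e-04, -5.16701210e+01, -3.68594205e+01, -1.95499597e-04,
        6.20033476e-03, -4.19858111e-05]), 'tool_pos': array([0.15224594, 0.65692763, 0.23005848]), 'tcp_rot': array([-0.35691932, -3.12094173,  0.00321188]), 'wrist_force': array([-0.60290866, -0.28001794, -0.12341146]), 'torque': array([ 0.00201852, -0.00646863, -0.02494223]), 'grip_force': 0.0, 'width': 1.001392418928244}
```

View pics/side0.png

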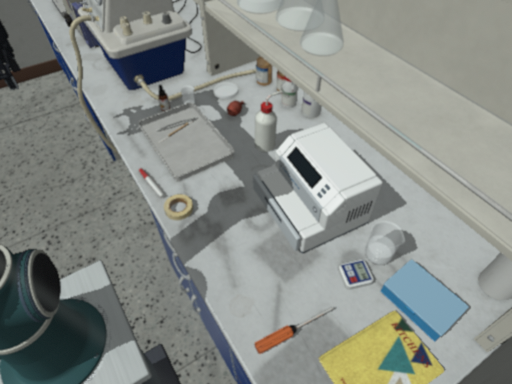

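View pics/top0.png

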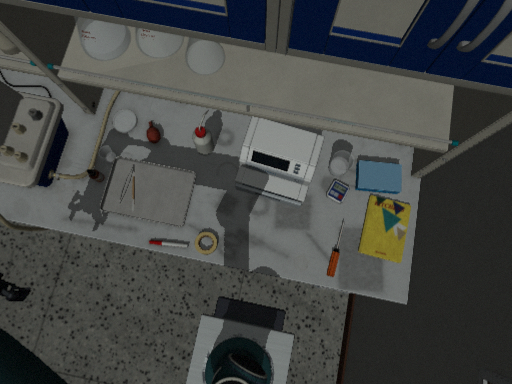

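The views show the analyser at side (320,190) and top (280,160), and the screwdriver lying with its handle at side (275,339) and top (333,262). The tray and tape roll are on the left. Next I measure positions.

```bash
cat > m.py <<'E'
from h import *
def clouds(tag='0'):
    o={}
    for n in('side','top'):
        im=cv2.imread(f'pics/{n}{tag}.png');d=np.load(f'{n}{tag}.npy');o[n]=(im,pts(n,d),d)
    return o
def plane(P,k=3):
    for _ in range(k):
        c=np.median(P,0);m=P.mean(0);n=np.linalg.svd(P-m,full_matrices=False)[2][2];r=(P-m)@n;P=P[abs(r)<2*r.std()+1e-4]
    return m,n,r.std(),len(P)
E
python3 - <<'E'
from m import *
C=clouds()
for n,(im,P,d) in C.items():
    hsv=cv2.cvtColor(im,cv2.COLOR_BGR2HSV)
    z=P[...,2]
    bench=(z<.15)&(P[...,0]>.3)
    print(n,'bench z',np.median(z[abs(z)<.01]))
    om=((hsv[...,0]<14)&(hsv[...,1]>140)&(hsv[...,2]>90)).astype(np.uint8)
    k,l,s,c=cv2.connectedComponentsWithStats(om)
    for i in range(1,k):
        if s[i,4]>15: 
            Q=P[l==i]; print(' orange',s[i],c[i].round(),np.median(Q,0).round(3), 'ray', ray_plane(n,c[i][0],c[i][1],.0125).round(4))
    # analyser
    b=(slice(110,260),slice(245,385)) if n=='side' else (slice(110,210),slice(230,330))
    Q=P[b].reshape(-1,3);
    Q=Q[(Q[:,2]>.15)&(Q[:,2]<.18)];print(' topz',np.median(Q[:,2]));
    Q2=Q[abs(Q[:,2]-.17)<.006][:,:2].astype(np.float32);print(len(Q2),cv2.minAreaRect(Q2))
    B=P[b].reshape(-1,3);D=B[abs(B[:,2]-.075)<.006][:,:2].astype(np.float32);print(' deck',len(D),cv2.minAreaRect(D))
E
python3 - <<'E'
import cv2
im=cv2.imread('pics/side0.png')[115:255,240:390];cv2.imwrite('pics/c1.png',cv2.resize(im,None,fx=4,fy=4,interpolation=cv2.INTER_CUBIC))
E
```

```text
side bench z -0.0017214191181167044
 orange [262 103  10  10  69] [266. 107.] [0.72  0.27  0.158] ray [0.8266 0.4276 0.0125]
 orange [228 104  10   8  35] [233. 108.] [0.713 0.459 0.036] ray [0.727  0.4884 0.0125]
 orange [140 170   6   7  19] [143. 173.] [0.347 0.368 0.013] ray [0.3467 0.3675 0.0125]
 orange [256 326  37  27 431] [274. 339.] [ 0.4   -0.249  0.02 ] ray [ 0.4013 -0.2465  0.0125]
 topz 0.1672200902861549
3112 ((0.7444136738777161, 0.0015394389629364014), (0.2495434433221817, 0.11648915708065033), 84.74589538574219)
 deck 2334 ((0.6618614196777344, 0.029291942715644836), (0.21512694656848907, 0.5306878685951233), 5.637465000152588)
top bench z 0.0005342423291903091
 orange [195 127  10   9  47] [200. 131.] [0.725 0.275 0.162] ray [0.7786 0.3122 0.0125]
 orange [149 242  13   3  23] [156. 243.] [0.347 0.361 0.014] ray [0.3482 0.364  0.0125]
 orange [328 251  11  25 144] [333. 264.] [ 0.401 -0.248  0.022] ray [ 0.4018 -0.2495  0.0125]
 topz 0.1696475641399813
2447 ((0.7453052401542664, 0.0010191798210144043), (0.24987973272800446, 0.11938147991895676), 84.06322479248047)
 deck 1392 ((0.6144521832466125, 0.013942085206508636), (0.24980925023555756, 0.07478991150856018), 84.07482147216797)
```

View pics/c1.png

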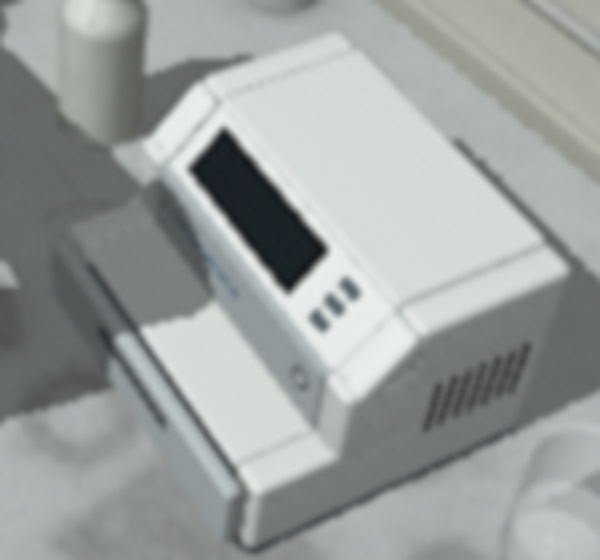

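The crop shows the access hole at about (300,377), which is side pixel (314.6,208.9). The analyser yaw is about -5.9°.

```bash
python3 - <<'E'
from m import *
C=clouds()
yaw=np.radians(-5.94);ax=np.array([np.cos(yaw),np.sin(yaw)]);ay=np.array([-ax[1],ax[0]]);O=np.array([.700,.0054])
print('hole pred',O-.05*ax-.08*ay,'ray',ray_plane('side',314.6,208.9,.105))
for n,(im,P,d) in C.items():
    L=P[...,:2]-O; x=L@ax;y=L@ay;z=P[...,2]
    for nm,m in(('panel',(abs(x+.05)<.008)&(abs(y)<.11)&(z>.083)&(z<.118)),('right',(abs(y+.125)<.008)&(abs(x)<.09)&(z>.02)&(z<.07)),('front',(abs(x+.121)<.006)&(abs(y)<.11)&(z>.025)&(z<.065))):
        if m.sum()>30:
            c,nn,s,k=plane(P[m]);print(n,nm,c.round(4),nn.round(3),round(s,4),k,'local',((c[:2]-O)@ax).round(4),((c[:2]-O)@ay).round(4),'yaw of normal',np.degrees(np.arctan2(nn[1],nn[0])))
    hsv=cv2.cvtColor(im,cv2.COLOR_BGR2HSV)
    c0=(274,339) if n=='side' else (333,264)
    om=((hsv[...,0]<16)&(hsv[...,1]>120)&(hsv[...,2]>70)).astype(np.uint8)
    k,l,s,c=cv2.connectedComponentsWithStats(om);i=l[c0[1],c0[0]]
    v,u=np.nonzero(l==i);W=ray_plane(n,u,v,.0125)[:,:2]
    print(n,'handle',cv2.minAreaRect(W.astype(np.float32)),W.mean(0))
    h=z-0
    # blade: cloud points raised above bench ahead of handle
    m=(abs(P[...,0]-.5)<.06)&(abs(P[...,1]+.255)<.05)&(z>.007)&(z<.03)
    Q=P[m];print(' blade pts',len(Q),Q[:,0].min() if len(Q) else 0,Q[:,0].max() if len(Q) else 0, np.polyfit(Q[:,0],Q[:,1],1) if len(Q)>3 else 0, Q[np.argmax(Q[:,0])] if len(Q) else 0)
    print(' tray',end='')
a=cv2.imread('pics/side0.png')[295:365,245:345];b=cv2.imread('pics/top0.png')[210:280,300:370]
f=lambda i:cv2.resize(i,(560 if i.shape[1]==100 else 400,400),interpolation=cv2.INTER_CUBIC)
a=cv2.resize(a,None,fx=4,fy=4,interpolation=cv2.INTER_CUBIC);b=cv2.resize(b,None,fx=4,fy=4,interpolation=cv2.INTER_CUBIC)
cv2.imwrite('pics/c2.png',np.hstack([a,b]))
E
```

```text
hole pred [ 0.6419895  -0.06899612] ray [ 0.6390579  -0.06787065  0.105     ]
side panel [0.6478 0.0052 0.1008] [-0.995  0.098 -0.006] 0.0006 431 local -0.0519 -0.0056 yaw of normal 174.39576526699847
side right [ 0.6849 -0.1175  0.0455] [0.097 0.995 0.   ] 0.0006 550 local -0.0023 -0.1238 yaw of normal 84.4542185802735
side front [0.5763 0.0124 0.0454] [-0.995  0.097 -0.003] 0.0005 377 local -0.1237 -0.0058 yaw of normal 174.44347855971404
side handle ((0.4021102488040924, -0.24624794721603394), (0.02448217198252678, 0.08612053096294403), 84.7098388671875) [ 0.40094964 -0.24622597]
 blade pts 163 0.44016356768681697 0.5518673046508024 [-0.07705119 -0.2178548 ] [ 0.5518673  -0.25842386  0.01058925]
 traytop panel [0.6502 0.0094 0.1002] [-0.995  0.097 -0.005] 0.0006 166 local -0.05 -0.0011 yaw of normal 174.41919184680543
top front [0.5788 0.0156 0.0447] [-0.995  0.097 -0.007] 0.0005 133 local -0.1216 -0.0023 yaw of normal 174.45662998051654
top handle ((0.4019024670124054, -0.2476862668991089), (0.026152588427066803, 0.08391550928354263), 84.7198715209961) [ 0.401479   -0.24843772]
 blade pts 75 0.4404318275828852 0.5569858188023098 [-0.11590411 -0.19836483] [ 0.55698582 -0.23629742  0.00720739]
 tray
```

View pics/c2.png

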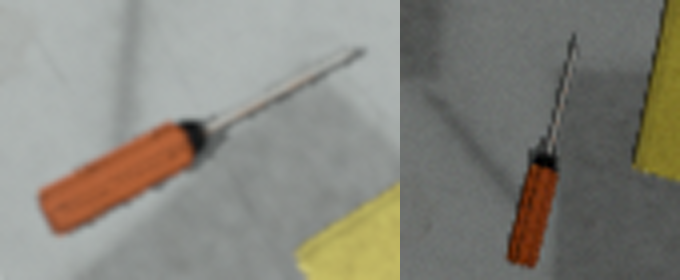

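The screwdriver's handle and black collar, and its blade tip, are clear: tip at side px about (335,307), top px about (443/4 in crop). Its axis yaw is about -5°, nearly the analyser's -5.6°. Now the move helper.

```bash
cat >> h.py <<'E'
def go(pos,yang=None):
    """tool-frame shift to world pos, with tool y at yang deg (mod 180)"""
    s=read_state();M=R.from_rotvec(s['tcp_rot']).as_matrix()
    d=M.T@(np.array(pos)-s['tool_pos']);a=np.degrees(np.arctan2(M[1,1],M[0,1]))
    r=0 if yang is None else -((yang-a+90)%180-90)
    print('t',round(s['time'],2),'pos',s['tool_pos'].round(4),'yang',a.round(2),'d',d.round(4),'roll',round(r,2),'tilt',np.degrees(np.arccos(-M[2,2])).round(2),'F',s['wrist_force'].round(1),'q6',s['q'][5].round(2),'w',round(s['width'],3))
E
python3 -c "
from h import *
go([.48,.25,.2],84.9)"
```

```text
t 0.1 pos [0.1522 0.6569 0.2301] yang 76.95 d [-0.4112 -0.3224  0.0307] roll -7.95 tilt 0.12 F [-0.6 -0.3 -0.1] q6 -0.04 w 1.001
```

Request:
step_arm([
  {"dx": -0.05,"dy": -0.04,"roll": -4},
  {"dx": -0.1,"dy": -0.08,"roll": -7.9},
  {"dx": -0.15,"dy": -0.12,"roll": -7.9},
  {"dx": -0.2,"dy": -0.16,"roll": -7.9},
  {"dx": -0.25,"dy": -0.2,"roll": -7.9},
  {"dx": -0.3,"dy": -0.24,"roll": -7.9},
  {"dx": -0.35,"dy": -0.28,"roll": -7.9},
  {"dx": -0.41,"dy": -0.32,"dz": 0.03,"roll": -7.9},
], squeeze=80)

```text
invalid input
```

```bash
python3 -c "
from h import *
go([.402,-.247,.1],84.9)"
```

```text
t 0.1 pos [0.1522 0.6569 0.2301] yang 76.95 d [-0.4474 -0.8239  0.1317] roll -7.95 tilt 0.12 F [-0.6 -0.3 -0.1] q6 -0.04 w 1.001
```

Every field probably has to be given in each row.

Request:
step_arm([
  {"fingers": -1,"dx": -0.05,"dy": -0.04,"dz": 0,"roll": -4},
  {"fingers": -1,"dx": -0.1,"dy": -0.08,"dz": 0,"roll": -7.9},
  {"fingers": -1,"dx": -0.15,"dy": -0.12,"dz": 0,"roll": -7.9},
  {"fingers": -1,"dx": -0.2,"dy": -0.16,"dz": 0,"roll": -7.9},
  {"fingers": -1,"dx": -0.25,"dy": -0.2,"dz": 0,"roll": -7.9},
  {"fingers": -1,"dx": -0.3,"dy": -0.24,"dz": 0,"roll": -7.9},
  {"fingers": -1,"dx": -0.35,"dy": -0.28,"dz": 0,"roll": -7.9},
  {"fingers": -1,"dx": -0.41,"dy": -0.32,"dz": 0.03,"roll": -7.9},
], squeeze=80)

```text
time: 1.1
tool_pos: [0.4654, 0.2697, 0.2116]
tcp_rot: [0.141, 3.135, 0.003]
wrist_force: [0.5, 0.4, 0.1]
width: 0.998
grip_force: 0.0
```

```bash
python3 -c "
from h import *
go([.402,-.247,.1],84.9)"
```

```text
t 1.1 pos [0.4654 0.2697 0.2116] yang 84.83 d [ 0.0171 -0.5206  0.1103] roll -0.07 tilt 0.25 F [0.5 0.4 0.1] q6 -1.0 w 0.998
```

Request:
step_arm([
  {"fingers": -1,"dx": 0.004,"dy": -0.06,"dz": 0,"roll": 0},
  {"fingers": -1,"dx": 0.008,"dy": -0.12,"dz": 0,"roll": 0},
  {"fingers": -1,"dx": 0.012,"dy": -0.18,"dz": 0,"roll": 0},
  {"fingers": -1,"dx": 0.016,"dy": -0.24,"dz": 0,"roll": 0},
  {"fingers": -1,"dx": 0.02,"dy": -0.3,"dz": 0.02,"roll": 0},
  {"fingers": -1,"dx": 0.024,"dy": -0.36,"dz": 0.04,"roll": 0},
  {"fingers": -1,"dx": 0.028,"dy": -0.42,"dz": 0.06,"roll": 0},
  {"fingers": -1,"dx": 0.033,"dy": -0.48,"dz": 0.08,"roll": 0},
])

```text
time: 2.1
tool_pos: [0.3872, -0.2026, 0.1306]
tcp_rot: [0.142, 3.138, -0.0]
wrist_force: [0.5, 0.2, -0.3]
width: 1.0
grip_force: 0.0
```

Request:
step_arm([
  {"fingers": -1,"dx": 0,"dy": -0.02,"dz": 0.02,"roll": 0},
  {"fingers": -1,"dx": 0,"dy": -0.02,"dz": 0.02,"roll": 0},
  {"fingers": -1,"dx": 0,"dy": -0.02,"dz": 0.02,"roll": 0},
])

```text
time: 2.48
tool_pos: [0.3861, -0.2202, 0.1112]
tcp_rot: [-0.141, -3.138, -0.001]
wrist_force: [0.5, -0.7, -0.8]
width: 1.002
grip_force: 0.0
```

```bash
python3 -c "
from h import *
go([.402,-.247,.002],84.9)"
```

```text
t 2.48 pos [ 0.3861 -0.2202  0.1112] yang 84.84 d [-0.0183 -0.0253  0.1092] roll -0.06 tilt 0.04 F [ 0.5 -0.7 -0.8] q6 -2.06 w 1.002
```

Request:
step_arm([
  {"fingers": -1,"dx": -0.018,"dy": -0.025,"dz": 0.04,"roll": 0},
  {"fingers": -1,"dx": -0.018,"dy": -0.025,"dz": 0.07,"roll": 0},
  {"fingers": -1,"dx": -0.018,"dy": -0.025,"dz": 0.07,"roll": 0},
  {"fingers": -1,"dx": -0.018,"dy": -0.025,"dz": 0.07,"roll": 0},
])

```text
time: 2.98
tool_pos: [0.4028, -0.2469, 0.0424]
tcp_rot: [0.139, 3.137, -0.001]
wrist_force: [0.2, -0.2, -0.7]
width: 1.001
grip_force: 0.0
```

```bash
python3 -c "
from h import *
go([.402,-.247,.002],84.9)"
```

```text
t 2.98 pos [ 0.4028 -0.2469  0.0424] yang 84.93 d [ 0.0009 -0.0001  0.0404] roll 0.03 tilt 0.1 F [ 0.2 -0.2 -0.7] q6 -2.09 w 1.001
```

Request:
step_arm([
  {"fingers": -1,"dx": 0,"dy": 0,"dz": 0.03,"roll": 0},
  {"fingers": -1,"dx": 0,"dy": 0,"dz": 0.04,"roll": 0},
  {"fingers": -1,"dx": 0,"dy": 0,"dz": 0.04,"roll": 0},
  {"fingers": 0.5,"dx": 0,"dy": 0,"dz": 0.04,"roll": 0},
  {"fingers": 1,"dx": 0,"dy": 0,"dz": 0.04,"roll": 0},
  {"fingers": 1,"dx": 0,"dy": 0,"dz": 0.04,"roll": 0},
  {"fingers": 1,"dx": 0,"dy": 0,"dz": 0.04,"roll": 0},
  {"fingers": 1,"dx": 0,"dy": 0,"dz": 0.04,"roll": 0},
])

```text
time: 3.98
tool_pos: [0.4023, -0.2476, 0.0018]
tcp_rot: [0.141, 3.138, -0.001]
wrist_force: [-1.7, -0.1, 6.2]
width: 0.264
grip_force: 78.9
```

```bash
python3 -c "
from h import *
go([.402,-.247,.002],84.9)"
```

```text
t 3.98 pos [ 0.4023 -0.2476  0.0018] yang 84.85 d [ 0.0003  0.0006 -0.0002] roll -0.05 tilt 0.05 F [-1.7 -0.1  6.2] q6 -2.09 w 0.264
```

Request:
step_arm([
  {"fingers": 1,"dx": 0,"dy": 0,"dz": -0.03,"roll": 0},
  {"fingers": 1,"dx": 0,"dy": 0,"dz": -0.06,"roll": 0},
  {"fingers": 1,"dx": 0,"dy": 0,"dz": -0.095,"roll": 0},
  {"fingers": 1,"dx": 0,"dy": 0,"dz": -0.11,"roll": 0},
  {"fingers": 1,"dx": 0,"dy": 0.04,"dz": -0.11,"roll": 0.4},
  {"fingers": 1,"dx": 0,"dy": 0.09,"dz": -0.11,"roll": 0.4},
  {"fingers": 1,"dx": 0,"dy": 0.14,"dz": -0.11,"roll": 0.4},
  {"fingers": 1,"dx": -0.02,"dy": 0.18,"dz": -0.11,"roll": 0.4},
])

```text
time: 4.97
tool_pos: [0.4359, -0.0679, 0.1098]
tcp_rot: [-0.152, -3.135, -0.001]
wrist_force: [1.8, -1.0, -0.6]
width: 0.269
grip_force: 78.9
```

```bash
python3 -c "
from h import *
go([.4584,-.0507,.0943],84.43)"
```

```text
t 4.97 pos [ 0.4359 -0.0679  0.1098] yang 84.45 d [-0.0207  0.0193  0.0154] roll 0.02 tilt 0.16 F [ 1.8 -1.  -0.6] q6 -1.68 w 0.269
```

Request:
step_arm([
  {"fingers": 1,"dx": -0.018,"dy": 0.02,"dz": 0.016,"roll": 0},
  {"fingers": 1,"dx": -0.018,"dy": 0.02,"dz": 0.016,"roll": 0},
  {"fingers": 1,"dx": -0.018,"dy": 0.02,"dz": 0.016,"roll": 0},
  {"fingers": 1,"dx": -0.018,"dy": 0.02,"dz": 0.016,"roll": 0},
])

```text
time: 5.48
tool_pos: [0.4572, -0.0523, 0.0951]
tcp_rot: [-0.154, -3.137, 0.0]
wrist_force: [-0.0, -0.3, -0.2]
width: 0.265
grip_force: 78.9
```

```bash
python3 - <<'E'
from h import *
go([.4584,-.0507,.0943],84.43)
for n in('side','top'):
    im,d=read_camera(n);cv2.imwrite(f'pics/{n}1.png',im);np.save(f'{n}1.npy',d)
s=read_state();M=R.from_rotvec(s['tcp_rot']).as_matrix();tip=s['tool_pos']-M[:,0]*.143+[0,0,.0107]
print('tip pred',tip,[proj(n,tip).round(1) for n in('side','top')],'hole proj',[proj(n,[.6405,-.0685,.105]).round(1) for n in('side','top')])
a=cv2.imread('pics/side1.png')[180:250,270:350];b=cv2.imread('pics/top1.png')[150:230,240:320]
f=lambda i,k:cv2.resize(i,None,fx=k,fy=k,interpolation=cv2.INTER_CUBIC)
cv2.imwrite('pics/c3.png',np.hstack([f(a[:70],5),f(b[:70],5)]))
E
```

```text
t 5.47 pos [ 0.4572 -0.0523  0.0951] yang 84.39 d [-0.0011  0.0017  0.0008] roll -0.04 tilt 0.03 F [-0.  -0.3 -0.2] q6 -1.64 w 0.265
tip pred [ 0.59978646 -0.06640594  0.10611188] [array([[301.3, 215.3]]), array([[293.5, 191.8]])] hole proj [array([[315.2, 208.8]]), array([[296.3, 180.4]])]
```

View pics/c3.png

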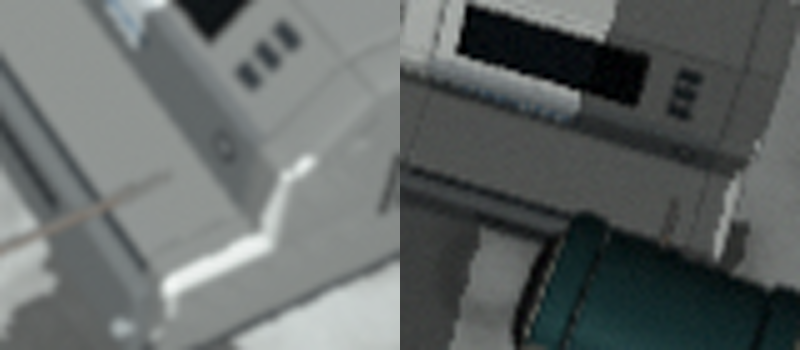

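Both tip and hole are visible: side tip (304,214.6), hole (314,209.2); top tip (294.2,189.6), hole (296.6,180). I triangulate both as differences.

```bash
cat > tri.py <<'E'
from h import *
from scipy.optimize import least_squares
def tri(ps,pt,x0): 
    f=lambda X:np.r_[proj('side',X)[0]-ps,proj('top',X)[0]-pt]
    r=least_squares(f,x0);return r.x,r.fun
yaw=np.radians(-5.57);A=np.array([[np.cos(yaw),np.sin(yaw),0],[-np.sin(yaw),np.cos(yaw),0],[0,0,1]])
E
python3 - <<'E'
from tri import *
t,rt=tri([304,214.6],[294.2,189.6],[.6,-.066,.106]);h,rh=tri([314,209.2],[296.6,180],[.64,-.068,.105])
print(t,rt.round(2),h,rh.round(2),'local diff',A@(h-t))
# refine blade line in side view: blade pixels vs plain surroundings
im=cv2.imread('pics/side1.png').astype(float);g=im[...,2]-im[...,0]  # red-blue
s=read_state();M=R.from_rotvec(s['tcp_rot']).as_matrix()
for u in range(272,308,3):
    col=g[205:240,u];print(u,205+col.argmax(),col.max().round(),end='; ')
for k in(.05,.08,.11,.143,.15):
    p=s['tool_pos']-M[:,0]*k+[0,0,.0107];print(k,proj('side',p).round(2),proj('top',p).round(2))
E
```

```text
[ 0.6077289  -0.0672228   0.10412932] [ 0.1  -0.03 -0.08  0.12] [ 0.63922402 -0.06798697  0.10450777] [ 0.66 -0.17 -0.56  0.76] local diff [0.03142058 0.00229641 0.00037845]
272 228 5.0; 275 227 7.0; 278 226 8.0; 281 225 9.0; 284 224 11.0; 287 222 8.0; 290 221 11.0; 293 220 8.0; 296 218 2.0; 299 216 1.0; 302 215 1.0; 305 209 -1.0; 0.05 [[267.  230.1]] [[285.68 218.34]]
0.08 [[278.3  225.23]] [[288.23 209.69]]
0.11 [[289.37 220.45]] [[290.76 201.13]]
0.143 [[301.32 215.3 ]] [[293.5  191.82]]
0.15 [[303.82 214.22]] [[294.08 189.86]]
```

Request:
step_arm([
  {"fingers": 1,"dx": -0.01,"dy": 0.0018,"dz": 0.0003,"roll": 0},
  {"fingers": 1,"dx": -0.022,"dy": 0.0018,"dz": 0.0003,"roll": 0},
  {"fingers": 1,"dx": -0.022,"dy": 0.0018,"dz": 0.0003,"roll": 0},
  {"fingers": 1,"dx": -0.022,"dy": 0.0018,"dz": 0.0003,"roll": 0},
  {"fingers": 1,"dx": -0.022,"dy": 0.0018,"dz": 0.0003,"roll": 0},
])

```text
time: 6.2
tool_pos: [0.4794, -0.0519, 0.0946]
tcp_rot: [-0.152, -3.137, -0.0]
wrist_force: [-0.4, -0.1, -0.6]
width: 0.266
grip_force: 78.9
```

```bash
python3 - <<'E'
from tri import *
go([.4584,-.0507,.0943],84.43)
for n in('side','top'):
    im,d=read_camera(n);cv2.imwrite(f'pics/{n}2.png',im)
s=read_state();M=R.from_rotvec(s['tcp_rot']).as_matrix();tip=s['tool_pos']-M[:,0]*.15+[0,0,.0107]
print('tip pred',tip,[proj(n,tip).round(1) for n in('side','top')])
a=cv2.imread('pics/side2.png')[195:225,290:330];b=cv2.imread('pics/top2.png')[165:195,280:320]
f=lambda i,k:cv2.resize(i,None,fx=k,fy=k,interpolation=cv2.INTER_CUBIC)
cv2.imwrite('pics/c4.png',np.clip(np.hstack([f(a,10),f(b,10)])*1.4,0,255))
E
```

```text
t 6.2 pos [ 0.4794 -0.0519  0.0946] yang 84.45 d [ 0.021  -0.0009  0.0003] roll 0.02 tilt 0.04 F [-0.4 -0.1 -0.6] q6 -1.63 w 0.266
tip pred [ 0.62879846 -0.06638637  0.10534001] [array([[310.9, 210.2]]), array([[295. , 183.6]])][ WARN:0@0.783] global loadsave.cpp:1063 imwrite_ Unsupported depth image for selected encoder is fallbacked to CV_8U.
```

View pics/c4.png

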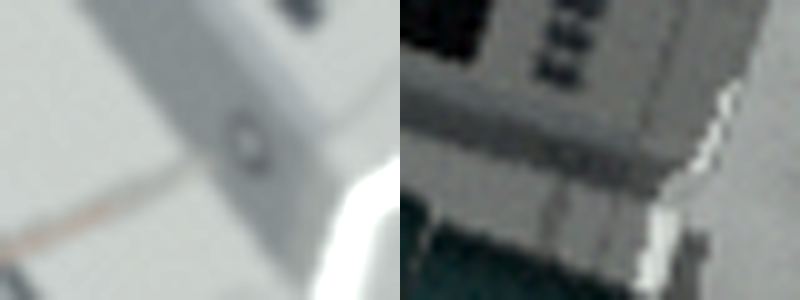

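In the side view the blade line extends straight into the hole at crop (247,140). In the top view it also heads to the hole, near crop (568,152). Advancing gently.

Request:
step_arm([
  {"fingers": 1,"dx": -0.003,"dy": 0,"dz": 0,"roll": 0},
  {"fingers": 1,"dx": -0.006,"dy": 0,"dz": 0,"roll": 0},
  {"fingers": 1,"dx": -0.009,"dy": 0,"dz": 0,"roll": 0},
  {"fingers": 1,"dx": -0.011,"dy": 0,"dz": 0,"roll": 0},
  {"fingers": 1,"dx": -0.012,"dy": 0,"dz": 0,"roll": 0},
  {"fingers": 1,"dx": -0.013,"dy": 0,"dz": 0,"roll": 0},
  {"fingers": 1,"dx": -0.013,"dy": 0,"dz": 0,"roll": 0},
])

```text
time: 7.18
tool_pos: [0.4928, -0.0533, 0.0948]
tcp_rot: [-0.152, -3.138, 0.0]
wrist_force: [-0.8, 0.4, -1.0]
width: 0.267
grip_force: 78.9
```

Request:
step_arm([
  {"fingers": 1,"dx": -0.001,"dy": 0,"dz": 0,"roll": 0},
  {"fingers": 1,"dx": -0.002,"dy": 0,"dz": 0,"roll": 0},
  {"fingers": 1,"dx": -0.002,"dy": 0,"dz": 0,"roll": 0},
])

```text
time: 7.55
tool_pos: [0.4948, -0.0535, 0.0949]
tcp_rot: [0.152, 3.138, -0.0]
wrist_force: [-0.3, -0.3, -1.6]
width: 0.266
grip_force: 78.9
```

Request:
step_arm([
  {"fingers": 1,"dx": -0.001,"dy": 0,"dz": 0,"roll": 0},
  {"fingers": 1,"dx": -0.002,"dy": 0,"dz": 0,"roll": 0},
  {"fingers": 1,"dx": -0.003,"dy": 0,"dz": 0,"roll": 0},
  {"fingers": 1,"dx": -0.003,"dy": 0,"dz": 0,"roll": 0},
])

```text
time: 8.05
tool_pos: [0.4978, -0.0537, 0.0948]
tcp_rot: [0.152, 3.138, -0.0]
wrist_force: [0.4, 0.1, -0.5]
width: 0.266
grip_force: 78.9
```

Request:
step_arm([
  {"fingers": 1,"dx": -0.001,"dy": 0,"dz": 0,"roll": 0},
  {"fingers": 1,"dx": -0.002,"dy": 0,"dz": 0,"roll": 0},
  {"fingers": 1,"dx": -0.003,"dy": 0,"dz": 0,"roll": 0},
  {"fingers": 1,"dx": -0.003,"dy": 0,"dz": 0,"roll": 0},
])

```text
time: 8.55
tool_pos: [0.5008, -0.054, 0.0948]
tcp_rot: [0.152, 3.138, -0.0]
wrist_force: [-0.6, 0.5, -1.0]
width: 0.268
grip_force: 78.9
```

Request:
step_arm([
  {"fingers": 1,"dx": -0.003,"dy": 0,"dz": 0,"roll": 0},
  {"fingers": 1,"dx": -0.006,"dy": 0,"dz": 0,"roll": 0},
  {"fingers": 1,"dx": -0.009,"dy": 0,"dz": 0,"roll": 0},
  {"fingers": 1,"dx": -0.012,"dy": 0,"dz": 0,"roll": 0},
  {"fingers": 1,"dx": -0.015,"dy": 0,"dz": 0,"roll": 0},
  {"fingers": 1,"dx": -0.018,"dy": 0,"dz": 0,"roll": 0},
  {"fingers": 1,"dx": -0.018,"dy": 0,"dz": 0,"roll": 0},
])

```text
time: 9.43
tool_pos: [0.5189, -0.0558, 0.0949]
tcp_rot: [0.152, 3.138, 0.0]
wrist_force: [-0.2, -0.1, -0.8]
width: 0.267
grip_force: 78.9
```

Request:
step_arm([
  {"fingers": 1,"dx": -0.001,"dy": 0,"dz": 0,"roll": 0},
  {"fingers": 1,"dx": -0.002,"dy": 0,"dz": 0,"roll": 0},
  {"fingers": 1,"dx": -0.003,"dy": 0,"dz": 0,"roll": 0},
  {"fingers": 1,"dx": -0.004,"dy": 0,"dz": 0,"roll": 0},
  {"fingers": 1,"dx": -0.005,"dy": 0,"dz": 0,"roll": 0},
  {"fingers": 1,"dx": -0.006,"dy": 0,"dz": 0,"roll": 0},
  {"fingers": 1,"dx": -0.006,"dy": 0,"dz": 0,"roll": 0},
])

```text
time: 10.3
tool_pos: [0.5247, -0.0563, 0.0948]
tcp_rot: [0.152, 3.138, -0.0]
wrist_force: [-0.9, 0.8, -0.5]
width: 0.267
grip_force: 78.9
```

Request:
step_arm([
  {"fingers": 1,"dx": -0.001,"dy": 0,"dz": 0,"roll": 0},
  {"fingers": 1,"dx": -0.002,"dy": 0,"dz": 0,"roll": 0},
  {"fingers": 1,"dx": -0.003,"dy": 0,"dz": 0,"roll": 0},
  {"fingers": 1,"dx": -0.004,"dy": 0,"dz": 0,"roll": 0},
  {"fingers": 1,"dx": -0.005,"dy": 0,"dz": 0,"roll": 0},
  {"fingers": 1,"dx": -0.006,"dy": 0,"dz": 0,"roll": 0},
  {"fingers": 1,"dx": -0.006,"dy": 0,"dz": 0,"roll": 0},
])

```text
time: 11.18
tool_pos: [0.5306, -0.0569, 0.0948]
tcp_rot: [0.152, 3.138, -0.0]
wrist_force: [-0.2, -0.4, -1.0]
width: 0.265
grip_force: 78.9
```

Request:
step_arm([
  {"fingers": 1,"dx": -0.001,"dy": 0,"dz": 0,"roll": 0},
  {"fingers": 1,"dx": -0.002,"dy": 0,"dz": 0,"roll": 0},
  {"fingers": 1,"dx": -0.003,"dy": 0,"dz": 0,"roll": 0},
  {"fingers": 1,"dx": -0.003,"dy": 0,"dz": 0,"roll": 0},
])

```text
time: 11.68
tool_pos: [0.5337, -0.0572, 0.0948]
tcp_rot: [0.152, 3.138, -0.0]
wrist_force: [-0.1, 0.0, -0.5]
width: 0.265
grip_force: 78.9
```

Request:
step_arm([
  {"fingers": 1,"dx": -0.001,"dy": 0,"dz": 0,"roll": 0},
  {"fingers": 1,"dx": -0.002,"dy": 0,"dz": 0,"roll": 0},
  {"fingers": 1,"dx": -0.003,"dy": 0,"dz": 0,"roll": 0},
  {"fingers": 1,"dx": -0.004,"dy": 0,"dz": 0,"roll": 0},
  {"fingers": 1,"dx": -0.005,"dy": 0,"dz": 0,"roll": 0},
  {"fingers": 1,"dx": -0.006,"dy": 0,"dz": 0,"roll": 0},
  {"fingers": 1,"dx": -0.006,"dy": 0,"dz": 0,"roll": 0},
])

```text
time: 12.55
tool_pos: [0.5391, -0.0577, 0.0946]
tcp_rot: [-0.152, -3.137, -0.0]
wrist_force: [-3.5, -0.1, 0.2]
width: 0.268
grip_force: 79.0
```

Request:
step_arm([
  {"fingers": 1,"dx": -0.001,"dy": 0,"dz": 0,"roll": 0},
  {"fingers": 1,"dx": -0.002,"dy": 0,"dz": 0,"roll": 0},
  {"fingers": 1,"dx": -0.003,"dy": 0,"dz": 0,"roll": 0},
  {"fingers": 1,"dx": -0.003,"dy": 0,"dz": 0,"roll": 0},
])

```text
time: 13.05
tool_pos: [0.5428, -0.0581, 0.0949]
tcp_rot: [0.152, 3.137, -0.0]
wrist_force: [-2.2, 0.9, -0.8]
width: 0.263
grip_force: 79.0
```

Request:
step_arm([
  {"fingers": 1,"dx": -0.001,"dy": 0,"dz": 0,"roll": 0},
  {"fingers": 1,"dx": -0.002,"dy": 0,"dz": 0,"roll": 0},
  {"fingers": 1,"dx": -0.002,"dy": 0,"dz": 0,"roll": 0},
])

```text
time: 13.42
tool_pos: [0.5438, -0.0582, 0.0946]
tcp_rot: [-0.152, -3.136, -0.0]
wrist_force: [-5.8, 1.0, 0.7]
width: 0.268
grip_force: 79.1
```

```bash
cat > dr.py <<'E'
from tri import *
O=np.array([.6993,.0052])
def drawer():
    for n in('side','top'):
        im,d=read_camera(n);P=pts(n,d);L=(P-[*O,0])@A.T
        m=(abs(L[...,1])<.1)&(L[...,2]>.03)&(L[...,2]<.066)&(L[...,0]<-.11)&(L[...,0]>-.3)
        x=L[...,0][m];print(n,len(x),'front opening ~',-.121-np.percentile(x,10) if len(x) else None)
if __name__=='__main__': drawer();go([0,0,0])
E
python3 dr.py
```

```text
side 410 front opening ~ 0.03915270733896831
top 100 front opening ~ 0.049376124067027904
t 13.53 pos [ 0.5435 -0.0582  0.0944] yang 84.45 d [0.5464 0.0053 0.0956] roll 0 tilt 0.12 F [-5.2  1.   1.3] q6 -1.63 w 0.267
```

Tripped. I back off slightly and let the drawer finish opening.

Request:
step_arm([
  {"fingers": 1,"dx": 0.002,"dy": 0,"dz": 0,"roll": 0},
  {"fingers": 1,"dx": 0.002,"dy": 0,"dz": 0,"roll": 0},
  {"fingers": 1,"dx": 0.002,"dy": 0,"dz": 0,"roll": 0},
  {"fingers": 1,"dx": 0.002,"dy": 0,"dz": 0,"roll": 0},
])

```text
time: 14.02
tool_pos: [0.5423, -0.058, 0.0947]
tcp_rot: [-0.152, -3.138, -0.0]
wrist_force: [-4.5, -0.4, -0.1]
width: 0.265
grip_force: 79.0
```

```bash
python3 dr.py
```

```text
side 1560 front opening ~ 0.14161961201097628
top 319 front opening ~ 0.121927623095471
t 14.12 pos [ 0.5424 -0.0581  0.0948] yang 84.45 d [0.5455 0.0053 0.0949] roll 0 tilt 0.01 F [-5.3 -0.  -0.2] q6 -1.63 w 0.267
```

Request:
step_arm([
  {"fingers": 1,"dx": 0.012,"dy": 0,"dz": 0,"roll": 0},
  {"fingers": 1,"dx": 0.025,"dy": 0,"dz": 0,"roll": 0},
  {"fingers": 1,"dx": 0.04,"dy": 0,"dz": 0,"roll": 0},
  {"fingers": 1,"dx": 0.055,"dy": 0,"dz": 0,"roll": 0},
  {"fingers": 1,"dx": 0.07,"dy": 0,"dz": 0,"roll": 0},
  {"fingers": 1,"dx": 0.085,"dy": 0,"dz": 0,"roll": 0},
  {"fingers": 1,"dx": 0.1,"dy": 0,"dz": 0,"roll": 0},
  {"fingers": 1,"dx": 0.1,"dy": 0,"dz": -0.02,"roll": 0},
])

```text
time: 15.12
tool_pos: [0.4394, -0.0479, 0.1131]
tcp_rot: [-0.152, -3.133, -0.001]
wrist_force: [0.6, -0.8, -1.1]
width: 0.266
grip_force: 78.9
```

```bash
python3 -c "
from h import *
go([.402,-.25,.0028],84.43)"
```

```text
t 15.12 pos [ 0.4394 -0.0479  0.1131] yang 84.45 d [ 0.0171 -0.2048  0.1103] roll 0.02 tilt 0.3 F [ 0.6 -0.8 -1.1] q6 -1.64 w 0.266
```

Request:
step_arm([
  {"fingers": 1,"dx": 0.002,"dy": -0.05,"dz": 0,"roll": 0},
  {"fingers": 1,"dx": 0.006,"dy": -0.1,"dz": 0,"roll": 0},
  {"fingers": 1,"dx": 0.012,"dy": -0.15,"dz": 0,"roll": 0},
  {"fingers": 1,"dx": 0.017,"dy": -0.2,"dz": 0,"roll": 0},
  {"fingers": 1,"dx": 0.017,"dy": -0.205,"dz": 0.04,"roll": 0},
  {"fingers": 1,"dx": 0.017,"dy": -0.205,"dz": 0.08,"roll": 0},
  {"fingers": 1,"dx": 0.017,"dy": -0.205,"dz": 0.1,"roll": 0},
  {"fingers": 1,"dx": 0.017,"dy": -0.205,"dz": 0.1,"roll": 0},
])

```text
time: 16.12
tool_pos: [0.4041, -0.2495, 0.0131]
tcp_rot: [-0.152, -3.134, -0.004]
wrist_force: [-0.1, -0.4, -1.3]
width: 0.267
grip_force: 79.0
```

```bash
python3 -c "
from h import *
go([.402,-.25,.0022],84.43)"
```

```text
t 16.12 pos [ 0.4041 -0.2495  0.0131] yang 84.43 d [ 0.002  -0.0007  0.0109] roll 0.0 tilt 0.27 F [-0.1 -0.4 -1.3] q6 -2.08 w 0.267
```

Lower, release, rise.

Request:
step_arm([
  {"fingers": 1,"dx": 0,"dy": 0,"dz": 0.008,"roll": 0},
  {"fingers": 1,"dx": 0,"dy": 0,"dz": 0.0105,"roll": 0},
  {"fingers": 1,"dx": 0,"dy": 0,"dz": 0.0105,"roll": 0},
  {"fingers": 0.3,"dx": 0,"dy": 0,"dz": 0.0105,"roll": 0},
  {"fingers": -1,"dx": 0,"dy": 0,"dz": 0.0105,"roll": 0},
  {"fingers": -1,"dx": 0,"dy": 0,"dz": 0.0105,"roll": 0},
  {"fingers": -1,"dx": 0,"dy": 0,"dz": 0.0105,"roll": 0},
  {"fingers": -1,"dx": 0,"dy": 0,"dz": -0.02,"roll": 0},
])

```text
time: 17.12
tool_pos: [0.404, -0.2492, 0.0329]
tcp_rot: [-0.152, -3.133, -0.005]
wrist_force: [0.3, -0.7, 0.5]
width: 1.001
grip_force: 0.0
```

Request:
step_arm([
  {"fingers": -1,"dx": 0,"dy": 0,"dz": -0.06,"roll": 0},
  {"fingers": -1,"dx": 0,"dy": 0,"dz": -0.12,"roll": 0},
  {"fingers": -1,"dx": 0,"dy": 0,"dz": -0.16,"roll": 0},
  {"fingers": -1,"dx": 0,"dy": 0,"dz": -0.16,"roll": 0},
])

```text
time: 17.62
tool_pos: [0.4088, -0.2526, 0.1995]
tcp_rot: [0.152, 3.13, -0.008]
wrist_force: [-0.1, -0.7, 0.1]
width: 1.0
grip_force: 0.0
```

```bash
python3 - <<'E'
from dr import *
go([.402,-.25,.15],84.43)
for n in('side','top'):
    im,d=read_camera(n);cv2.imwrite(f'pics/{n}3.png',im);np.save(f'{n}3.npy',d);P=pts(n,d)
    hsv=cv2.cvtColor(im,cv2.COLOR_BGR2HSV)
    L=(P-[*O,0])@A.T
    roi=(L[...,0]<-.1)&(L[...,0]>-.3)&(abs(L[...,1])<.13)&(L[...,2]>.01)&(L[...,2]<.09)
    bm=roi&(hsv[...,0]>95)&(hsv[...,0]<130)&(hsv[...,1]>100)
    if bm.sum()>5:
        Q=L[bm];print(n,bm.sum(),'blue local med',np.median(Q,0).round(4),'min',Q.min(0).round(4),'max',Q.max(0).round(4),cv2.minAreaRect(Q[:,:2].astype(np.float32)),'z pct',np.percentile(Q[:,2],[10,50,90]).round(4))
    c=roi&(L[...,2]>.043)&(L[...,2]<.056)&(L[...,0]<-.135)&(abs(L[...,1])<.085);Q=L[c];
    if len(Q):print('caps',len(Q),cv2.minAreaRect(Q[:,:2].astype(np.float32)),np.percentile(Q[:,2],[50,90]))
    om=((hsv[...,0]<16)&(hsv[...,1]>120)&(hsv[...,2]>70)&(P[...,2]<.06)&(P[...,1]<-.15));print('orange',np.median(P[om],0))
a=cv2.imread('pics/side3.png')[140:280,220:390];cv2.imwrite('pics/c5.png',cv2.resize(a,None,fx=4,fy=4,interpolation=cv2.INTER_CUBIC))
E
```

```text
t 17.62 pos [ 0.4088 -0.2526  0.1995] yang 84.45 d [0.0074 0.0021 0.0494] roll 0.02 tilt 0.52 F [-0.1 -0.7  0.1] q6 -2.08 w 1.0
side 336 blue local med [-0.2015 -0.0011  0.0342] min [-0.2085 -0.0648  0.0132] max [-0.1612  0.082   0.0477] ((-0.18614260852336884, 0.00830366462469101), (0.14702388644218445, 0.04678253456950188), 88.44951629638672) z pct [0.0165 0.0342 0.037 ]
caps 232 ((-0.22164058685302734, 0.001314207911491394), (0.08428789675235748, 0.16713960468769073), 0.015089647844433784) [0.04780775 0.05163887]
orange [ 0.40824226 -0.25438975  0.01969081]
top 334 blue local med [-0.1928 -0.0009  0.0369] min [-0.222  -0.0705  0.0116] max [-0.1105  0.0927  0.0519] ((-0.16628026962280273, 0.010657496750354767), (0.10921993851661682, 0.1640266478061676), 0.8370522260665894) z pct [0.0194 0.0369 0.0416]
caps 140 ((-0.21723999083042145, 0.0012487396597862244), (0.1633123904466629, 0.08847026526927948), 89.56668090820312) [0.0500378  0.05367433]
orange [ 0.40449946 -0.25113454  0.02085893]
```

View pics/c5.png

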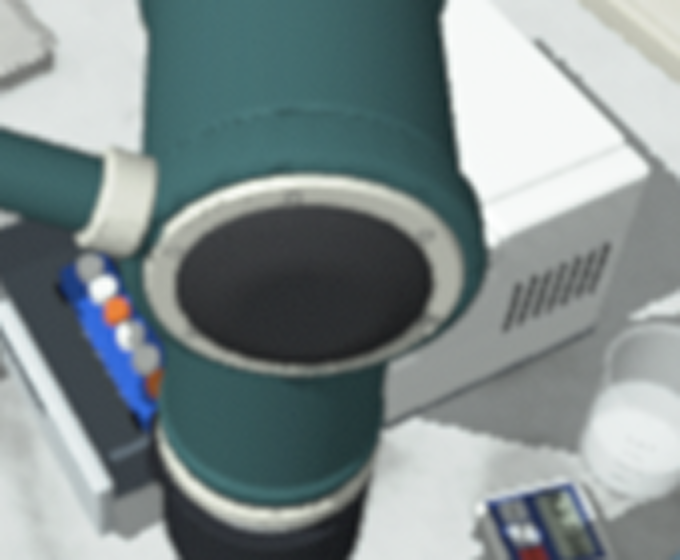

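The screwdriver is laid down. The drawer is open with the blue strip in its expected place, side crop (110,335), so the strip sits at local x of about -0.184. I go above it, turned 90°, half open.

```bash
python3 -c "
from h import *
go([.516,.023,.13],-5.57)"
```

```text
t 17.73 pos [ 0.4061 -0.2507  0.1948] yang 84.45 d [-0.0828  0.2831  0.0647] roll -89.98 tilt 0.02 F [ 0.8  0.4 -1. ] q6 -2.08 w 0.999
```

Request:
step_arm([
  {"fingers": -1,"dx": -0.005,"dy": 0.03,"dz": 0,"roll": 10.5},
  {"fingers": -1,"dx": -0.015,"dy": 0.065,"dz": 0,"roll": 21},
  {"fingers": -1,"dx": -0.03,"dy": 0.1,"dz": 0,"roll": 31.5},
  {"fingers": -1,"dx": -0.045,"dy": 0.14,"dz": 0,"roll": 42},
  {"fingers": -0.4,"dx": -0.06,"dy": 0.18,"dz": 0,"roll": 52.5},
  {"fingers": -0.4,"dx": -0.07,"dy": 0.22,"dz": 0,"roll": 63},
  {"fingers": -0.4,"dx": -0.08,"dy": 0.255,"dz": 0.02,"roll": 73.5},
  {"fingers": -0.4,"dx": -0.083,"dy": 0.283,"dz": 0.03,"roll": 84},
])

```text
time: 18.73
tool_pos: [0.5143, 0.0243, 0.161]
tcp_rot: [-2.216, -2.221, 0.006]
wrist_force: [-0.7, 0.5, 0.2]
width: 0.7
grip_force: 0.0
```

Request:
step_arm([
  {"fingers": -0.4,"dx": 0,"dy": 0,"dz": 0.01,"roll": 6},
  {"fingers": -0.4,"dx": 0,"dy": 0,"dz": 0.01,"roll": 6},
])

```text
time: 18.98
tool_pos: [0.5136, 0.0233, 0.1513]
tcp_rot: [-2.321, -2.111, 0.008]
wrist_force: [0.3, -0.3, -0.8]
width: 0.698
grip_force: 0.0
```

```bash
python3 - <<'E'
from dr import *
go([.516,.023,.022],-5.57)
for n in('side','top'):
    im,d=read_camera(n);cv2.imwrite(f'pics/{n}4.png',im);np.save(f'{n}4.npy',d);P=pts(n,d)
    hsv=cv2.cvtColor(im,cv2.COLOR_BGR2HSV);L=(P-[*O,0])@A.T
    bm=(L[...,0]<-.13)&(L[...,0]>-.24)&(abs(L[...,1])<.075)&(L[...,2]>.033)&(L[...,2]<.045)&(hsv[...,0]>95)&(hsv[...,0]<130)&(hsv[...,1]>100)
    Q=L[bm]
    if len(Q)>5: print(n,len(Q),np.median(Q,0).round(4),cv2.minAreaRect(Q[:,:2].astype(np.float32)),np.percentile(Q,[2,98],axis=0).round(4))
E
```

```text
t 18.98 pos [0.5136 0.0233 0.1513] yang -5.43 d [1.000e-04 3.300e-03 1.293e-01] roll 0.14 tilt 0.39 F [ 0.3 -0.3 -0.8] q6 0.09 w 0.698
side 261 [-0.1968 -0.0128  0.0357] ((-0.18768861889839172, 0.0008337050676345825), (0.13126122951507568, 0.03425430878996849), 89.13455963134766) [[-0.2045 -0.0641  0.0331]
 [-0.171   0.0608  0.0389]]
top 134 [-0.193  -0.0126  0.0387] ((-0.18744239211082458, 0.006248079240322113), (0.1170426458120346, 0.03871726244688034), 89.85163879394531) [[-0.2024 -0.0496  0.0337]
 [-0.169   0.0637  0.0429]]
```

Request:
step_arm([
  {"fingers": -0.4,"dx": 0,"dy": 0.001,"dz": 0.04,"roll": 0},
  {"fingers": -0.4,"dx": 0,"dy": 0.001,"dz": 0.08,"roll": 0},
  {"fingers": -0.4,"dx": 0,"dy": 0.001,"dz": 0.11,"roll": 0},
  {"fingers": -0.4,"dx": 0,"dy": 0.001,"dz": 0.124,"roll": 0},
  {"fingers": -0.4,"dx": 0,"dy": 0.001,"dz": 0.124,"roll": 0},
  {"fingers": -0.4,"dx": 0,"dy": 0.001,"dz": 0.124,"roll": 0},
], squeeze=40)

```text
time: 19.82
tool_pos: [0.5186, 0.0226, 0.0322]
tcp_rot: [2.325, 2.11, 0.003]
wrist_force: [0.6, 0.0, -1.1]
width: 0.699
grip_force: 0.0
```

```bash
python3 -c "
from h import *
go([.5145,.0243,.022],-5.57)"
```

```text
t 19.82 pos [0.5186 0.0226 0.0322] yang -5.55 d [ 0.0013 -0.0043  0.0102] roll 0.02 tilt 0.15 F [ 0.6  0.  -1.1] q6 0.09 w 0.699
```

Request:
step_arm([
  {"fingers": -0.4,"dx": 0.001,"dy": -0.004,"dz": 0.006,"roll": 0},
  {"fingers": -0.4,"dx": 0.001,"dy": -0.004,"dz": 0.009,"roll": 0},
  {"fingers": -0.4,"dx": 0.001,"dy": -0.004,"dz": 0.009,"roll": 0},
  {"fingers": 0,"dx": 0.001,"dy": -0.004,"dz": 0.009,"roll": 0},
  {"fingers": 1,"dx": 0.001,"dy": -0.004,"dz": 0.009,"roll": 0},
  {"fingers": 1,"dx": 0.001,"dy": -0.004,"dz": 0.009,"roll": 0},
  {"fingers": 1,"dx": 0.001,"dy": -0.004,"dz": 0.009,"roll": 0},
])

```text
time: 20.7
tool_pos: [0.5138, 0.0241, 0.0222]
tcp_rot: [2.326, 2.111, 0.001]
wrist_force: [0.0, 0.2, 2.5]
width: 0.385
grip_force: 40.4
```

```bash
python3 - <<'E'
from m import *
go([.5145,.0243,.16],-5.57)
# tray from initial clouds: rim points z .012-.03 in region
C=clouds('0')
for n,(im,P,d) in C.items():
    roi=np.zeros(d.shape,bool)
    if n=='side': roi[95:185,115:240]=1
    else: roi[150:235,85:205]=1
    m=roi&(P[...,2]>.016)&(P[...,2]<.032)
    k,l,s,c=cv2.connectedComponentsWithStats(m.astype(np.uint8))
    for i in np.argsort(-s[1:,4])[:3]+1:
        Q=P[l==i]; print(n,s[i],cv2.minAreaRect(Q[:,:2].astype(np.float32)))
a=cv2.imread('pics/top0.png')[140:260,80:230];cv2.imwrite('pics/c6.png',cv2.resize(a,None,fx=4,fy=4,interpolation=cv2.INTER_CUBIC))
E
```

```text
t 20.7 pos [0.5138 0.0241 0.0222] yang -5.55 d [ 0.0002  0.0008 -0.1378] roll 0.02 tilt 0.05 F [0.  0.2 2.5] q6 0.1 w 0.385
side [138  97  97  81 449] ((0.5186938047409058, 0.4505363702774048), (0.33556699752807617, 0.21798135340213776), 88.25993347167969)
side [226 108  14   8  64] ((0.7104893922805786, 0.4603365659713745), (0.02082284353673458, 0.04560386389493942), 55.92646408081055)
side [159 101  10   8  38] ((0.5280303359031677, 0.6229149699211121), (0.017828432843089104, 0.03350621834397316), 69.48490142822266)
top [100 151  96  76 424] ((0.5268039703369141, 0.44800645112991333), (0.33116239309310913, 0.21813395619392395), 89.87354278564453)
top [ 92 150   6  10  22] ((0.6115565299987793, 0.6676227450370789), (0.013032158836722374, 0.034108247607946396), 84.4794921875)
top [ 96 172   8   9  22] ((0.5334782600402832, 0.6175403594970703), (0.011646791361272335, 0.03134379908442497), 76.38096618652344)
```

View pics/c6.png

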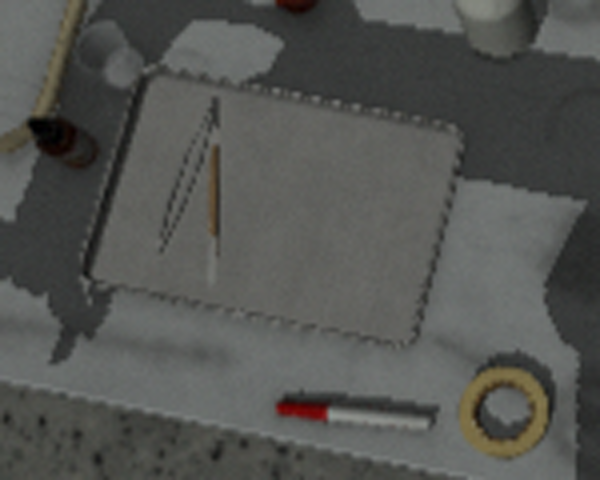

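The tray corners appear at crop (150,70), (460,130), (405,345) and (90,280). The tools are in its left third and the right side is free.

```bash
python3 - <<'E'
from h import *
c=np.array([(150,70),(460,130),(405,345),(90,280)])/4-.4+[80,140]
W=ray_plane('top',c[:,0],c[:,1],.02);print(W.round(3),W.mean(0).round(3))
ty=(W[0]+W[3]-W[1]-W[2])[:2];ty/=np.linalg.norm(ty);print('tray y dir deg',np.degrees(np.arctan2(ty[1],ty[0])))
t=W.mean(0)[:2]-.045*ty;print('place',t)
go([*t,.16])
E
```

```text
[[0.619 0.581 0.02 ]
 [0.621 0.291 0.02 ]
 [0.422 0.292 0.02 ]
 [0.422 0.577 0.02 ]] [0.521 0.435 0.02 ]
tray y dir deg 90.17532718328107
place [0.52091403 0.39026632]
t 20.7 pos [0.5138 0.0241 0.0222] yang -5.55 d [ 0.3651 -0.0283 -0.1378] roll 0 tilt 0.05 F [0.  0.2 2.5] q6 0.1 w 0.385
```

Request:
step_arm([
  {"fingers": 1,"dx": 0,"dy": 0,"dz": -0.02,"roll": 0},
  {"fingers": 1,"dx": 0,"dy": 0,"dz": -0.05,"roll": 0},
  {"fingers": 1,"dx": 0,"dy": 0,"dz": -0.08,"roll": 0},
  {"fingers": 1,"dx": 0,"dy": 0,"dz": -0.11,"roll": 0},
  {"fingers": 1,"dx": 0,"dy": 0,"dz": -0.12,"roll": 0},
])

```text
time: 21.32
tool_pos: [0.5143, 0.0241, 0.1434]
tcp_rot: [2.325, 2.11, 0.003]
wrist_force: [-0.3, 0.1, -2.3]
width: 0.391
grip_force: 41.6
```

```bash
python3 -c "
from h import *
go([.515,.405,.15])"
```

```text
t 21.32 pos [0.5143 0.0241 0.1434] yang -5.55 d [ 0.3792 -0.0361 -0.0066] roll 0 tilt 0.16 F [-0.3  0.1 -2.3] q6 0.1 w 0.391
```

Request:
step_arm([
  {"fingers": 1,"dx": 0.03,"dy": -0.002,"dz": 0,"roll": 0},
  {"fingers": 1,"dx": 0.07,"dy": -0.005,"dz": 0,"roll": -1},
  {"fingers": 1,"dx": 0.12,"dy": -0.009,"dz": 0,"roll": -2},
  {"fingers": 1,"dx": 0.18,"dy": -0.014,"dz": 0,"roll": -3},
  {"fingers": 1,"dx": 0.24,"dy": -0.019,"dz": 0,"roll": -4},
  {"fingers": 1,"dx": 0.3,"dy": -0.024,"dz": 0,"roll": -5},
  {"fingers": 1,"dx": 0.345,"dy": -0.028,"dz": 0,"roll": -5.7},
  {"fingers": 1,"dx": 0.366,"dy": -0.029,"dz": 0,"roll": -5.7},
])

```text
time: 22.32
tool_pos: [0.5186, 0.3931, 0.1398]
tcp_rot: [-2.215, -2.227, 0.004]
wrist_force: [-0.2, -0.0, -0.9]
width: 0.386
grip_force: 41.5
```

Request:
step_arm([
  {"fingers": 1,"dx": 0,"dy": 0,"dz": 0.02,"roll": 0},
  {"fingers": 1,"dx": 0,"dy": 0,"dz": 0.05,"roll": 0},
  {"fingers": 1,"dx": 0,"dy": 0,"dz": 0.08,"roll": 0},
  {"fingers": 1,"dx": 0,"dy": 0,"dz": 0.1,"roll": 0},
  {"fingers": 1,"dx": 0,"dy": 0,"dz": 0.1,"roll": 0},
])

```text
time: 22.95
tool_pos: [0.518, 0.3885, 0.0386]
tcp_rot: [-2.219, -2.222, 0.01]
wrist_force: [-0.8, -0.0, -2.1]
width: 0.391
grip_force: 41.4
```

```bash
python3 - <<'E'
from h import *
go([.521,.391,.0042],0)
im,d=read_camera('side');P=pts('side',d);hsv=cv2.cvtColor(im,cv2.COLOR_BGR2HSV)
bm=(hsv[...,0]>100)&(hsv[...,0]<130)&(hsv[...,1]>120)&(abs(P[...,1]-.39)<.09)&(abs(P[...,0]-.52)<.06)&(P[...,2]<.1)
Q=P[bm];print(len(Q),np.percentile(Q,[3,50,97],axis=0).round(4))
E
```

```text
t 22.95 pos [0.518  0.3885 0.0386] yang 0.07 d [0.0027 0.0032 0.0344] roll 0.07 tilt 0.35 F [-0.8 -0.  -2.1] q6 0.6 w 0.391
114 [[0.4899 0.3233 0.041 ]
 [0.5061 0.3384 0.0516]
 [0.5312 0.3967 0.091 ]]
```

Request:
step_arm([
  {"fingers": 1,"dx": 0,"dy": 0,"dz": 0.012,"roll": 0},
  {"fingers": 1,"dx": 0,"dy": 0,"dz": 0.024,"roll": 0},
  {"fingers": 1,"dx": 0,"dy": 0,"dz": 0.029,"roll": 0},
  {"fingers": 1,"dx": 0,"dy": 0,"dz": 0.032,"roll": 0},
  {"fingers": 1,"dx": 0,"dy": 0,"dz": 0.032,"roll": 0},
])

```text
time: 23.62
tool_pos: [0.5198, 0.3912, 0.0096]
tcp_rot: [-2.218, -2.224, 0.0]
wrist_force: [-0.5, -0.6, -1.4]
width: 0.387
grip_force: 41.5
```

```bash
python3 -c "
from h import *
go([.521,.391,.0042],0)"
```

```text
t 23.62 pos [0.5198 0.3912 0.0096] yang 0.16 d [-0.0002  0.0012  0.0054] roll 0.16 tilt 0.02 F [-0.5 -0.6 -1.4] q6 0.6 w 0.387
```

Request:
step_arm([
  {"fingers": 1,"dx": 0,"dy": 0,"dz": 0.002,"roll": 0},
  {"fingers": 1,"dx": 0,"dy": 0,"dz": 0.004,"roll": 0},
  {"fingers": 1,"dx": 0,"dy": 0,"dz": 0.005,"roll": 0},
  {"fingers": 1,"dx": 0,"dy": 0,"dz": 0.0055,"roll": 0},
  {"fingers": 1,"dx": 0,"dy": 0,"dz": 0.0055,"roll": 0},
])

```text
time: 24.25
tool_pos: [0.5199, 0.3912, 0.0044]
tcp_rot: [2.219, 2.224, 0.0]
wrist_force: [-0.1, 0.8, -1.8]
width: 0.386
grip_force: 41.5
```

Request:
step_arm([
  {"fingers": 1,"dx": 0,"dy": 0,"dz": 0.0005,"roll": 0},
  {"fingers": 1,"dx": 0,"dy": 0,"dz": 0.001,"roll": 0},
  {"fingers": 1,"dx": 0,"dy": 0,"dz": 0.001,"roll": 0},
])

```text
time: 24.62
tool_pos: [0.52, 0.3913, 0.0043]
tcp_rot: [2.219, 2.224, 0.0]
wrist_force: [-1.9, -1.2, 5.2]
width: 0.388
grip_force: 42.3
```

Touching the floor. I release gently and rise.

Request:
step_arm([
  {"fingers": 0.1,"dx": 0,"dy": 0,"dz": 0,"roll": 0},
  {"fingers": -0.1,"dx": 0,"dy": 0,"dz": 0,"roll": 0},
  {"fingers": -0.5,"dx": 0,"dy": 0,"dz": 0,"roll": 0},
  {"fingers": -0.5,"dx": 0,"dy": 0,"dz": 0,"roll": 0},
  {"fingers": -0.5,"dx": 0,"dy": 0,"dz": -0.03,"roll": 0},
  {"fingers": -0.5,"dx": 0,"dy": 0,"dz": -0.07,"roll": 0},
  {"fingers": -0.5,"dx": 0,"dy": 0,"dz": -0.12,"roll": 0},
  {"fingers": -0.5,"dx": 0,"dy": 0,"dz": -0.15,"roll": 0},
])

```text
time: 25.62
tool_pos: [0.521, 0.392, 0.1565]
tcp_rot: [2.218, 2.224, 0.006]
wrist_force: [0.7, -0.2, -0.8]
width: 0.747
grip_force: 0.0
```

```bash
python3 - <<'E'
from h import *
for n in('side','top'):
    im,d=read_camera(n);P=pts(n,d);hsv=cv2.cvtColor(im,cv2.COLOR_BGR2HSV)
    bm=(hsv[...,0]>100)&(hsv[...,0]<130)&(hsv[...,1]>120)&(abs(P[...,1]-.39)<.09)&(abs(P[...,0]-.52)<.06)&(P[...,2]<.1)
    Q=P[bm];print(n,len(Q),np.percentile(Q,[3,50,97],axis=0).round(4) if len(Q) else '')
go([.405,.05,.05],-5.57+90)
go([.405,.05,.05],-5.57)
E
```

```text
side 145 [[0.4994 0.3254 0.0097]
 [0.5059 0.3602 0.0173]
 [0.5278 0.4446 0.0208]]
top 167 [[0.5044 0.3264 0.0031]
 [0.5118 0.3743 0.0202]
 [0.5351 0.4321 0.0247]]
t 25.73 pos [0.5227 0.3932 0.1588] yang 0.15 d [-0.3435 -0.1194  0.1061] roll -84.28 tilt 0.54 F [ 0.6 -0.4  0.4] q6 0.6 w 0.752
t 25.73 pos [0.5227 0.3932 0.1588] yang 0.15 d [-0.3435 -0.1194  0.1061] roll 5.72 tilt 0.54 F [ 0.6 -0.4  0.4] q6 0.6 w 0.752
```

Request:
step_arm([
  {"fingers": 1,"dx": -0.04,"dy": -0.01,"dz": 0,"roll": 2},
  {"fingers": 1,"dx": -0.09,"dy": -0.025,"dz": 0,"roll": 4},
  {"fingers": 1,"dx": -0.145,"dy": -0.045,"dz": 0,"roll": 5.7},
  {"fingers": 1,"dx": -0.2,"dy": -0.065,"dz": 0,"roll": 5.7},
  {"fingers": 1,"dx": -0.255,"dy": -0.085,"dz": 0,"roll": 5.7},
  {"fingers": 1,"dx": -0.31,"dy": -0.11,"dz": 0,"roll": 5.7},
  {"fingers": 1,"dx": -0.358,"dy": -0.128,"dz": 0,"roll": 5.7},
  {"fingers": 1,"dx": -0.358,"dy": -0.128,"dz": 0.03,"roll": 5.7},
])

```text
time: 26.72
tool_pos: [0.3931, 0.0302, 0.1239]
tcp_rot: [2.329, 2.104, 0.004]
wrist_force: [1.1, 1.0, -0.9]
width: 0.001
grip_force: 0.0
```

```bash
python3 -c "
from h import *
go([.395,.035,.032],-5.57)"
```

```text
t 26.73 pos [0.3931 0.0302 0.1239] yang -5.82 d [0.005  0.0011 0.0919] roll -0.25 tilt 0.24 F [ 1.1  1.  -0.9] q6 0.12 w 0.001
```

Request:
step_arm([
  {"fingers": 1,"dx": 0.003,"dy": 0,"dz": 0.04,"roll": 0},
  {"fingers": 1,"dx": 0.003,"dy": 0,"dz": 0.075,"roll": 0},
  {"fingers": 1,"dx": 0.003,"dy": 0,"dz": 0.09,"roll": 0},
  {"fingers": 1,"dx": 0.003,"dy": 0,"dz": 0.09,"roll": 0},
  {"fingers": 1,"dx": 0.003,"dy": 0,"dz": 0.09,"roll": 0},
])

```text
time: 27.35
tool_pos: [0.3942, 0.036, 0.0343]
tcp_rot: [2.325, 2.111, 0.002]
wrist_force: [0.3, 0.5, 0.5]
width: -0.001
grip_force: 0.0
```

```bash
python3 -c "
from dr import *
for o in(.14,.03): 
  p=O+(-.121-o-.0145)*A[0,:2];go([*p,.035],-5.57)"
```

```text
t 27.35 pos [0.3942 0.036  0.0343] yang -5.54 d [-0.001   0.0311 -0.0007] roll 0.03 tilt 0.1 F [0.3 0.5 0.5] q6 0.12 w -0.001
t 27.35 pos [0.3942 0.036  0.0343] yang -5.54 d [-0.0011  0.1411 -0.0005] roll 0.03 tilt 0.1 F [0.3 0.5 0.5] q6 0.12 w -0.001
```

Request:
step_arm([
  {"fingers": 1,"dx": 0,"dy": 0.015,"dz": 0,"roll": 0},
  {"fingers": 1,"dx": 0,"dy": 0.025,"dz": 0,"roll": 0},
  {"fingers": 1,"dx": 0,"dy": 0.035,"dz": 0,"roll": 0},
  {"fingers": 1,"dx": 0,"dy": 0.05,"dz": 0,"roll": 0},
  {"fingers": 1,"dx": 0,"dy": 0.07,"dz": 0,"roll": 0},
  {"fingers": 1,"dx": 0,"dy": 0.09,"dz": 0,"roll": 0},
  {"fingers": 1,"dx": 0,"dy": 0.11,"dz": 0,"roll": 0},
  {"fingers": 1,"dx": 0,"dy": 0.13,"dz": 0,"roll": 0},
])

```text
time: 28.35
tool_pos: [0.5232, 0.0234, 0.0343]
tcp_rot: [-2.326, -2.11, 0.001]
wrist_force: [-6.9, 1.2, 11.7]
width: -0.003
grip_force: 6.2
```

Request:
step_arm([
  {"fingers": 1,"dx": 0,"dy": 0.01,"dz": 0,"roll": 0},
  {"fingers": 1,"dx": 0,"dy": 0.02,"dz": 0,"roll": 0},
  {"fingers": 1,"dx": 0,"dy": 0.025,"dz": 0,"roll": 0},
  {"fingers": 1,"dx": 0,"dy": 0.03,"dz": 0,"roll": 0},
  {"fingers": 1,"dx": 0,"dy": 0.03,"dz": 0,"roll": 0},
])

```text
time: 28.98
tool_pos: [0.5504, 0.0207, 0.0342]
tcp_rot: [-2.323, -2.108, 0.006]
wrist_force: [-11.7, 1.5, 15.6]
width: 0.001
grip_force: 9.5
```

```bash
python3 dr.py; python3 -c "
from dr import *
p=O+(-.121+.004-.0145)*A[0,:2];go([*p,.035],-5.57)"
```

```text
side 255 front opening ~ 0.03602226017762686
top 39 front opening ~ 0.011222999260808886
t 29.07 pos [0.5504 0.0207 0.0342] yang -5.56 d [-0.0739 -0.5456  0.0372] roll 0 tilt 0.32 F [-11.3   2.3  16.1] q6 0.09 w -0.004
t 29.07 pos [0.5504 0.0207 0.0342] yang -5.56 d [-0.001   0.0182 -0.0009] roll 0.01 tilt 0.32 F [-11.3   2.3  16.1] q6 0.09 w -0.004
```

Request:
step_arm([
  {"fingers": 1,"dx": 0,"dy": 0.003,"dz": -0.001,"roll": 0},
  {"fingers": 1,"dx": 0,"dy": 0.006,"dz": -0.002,"roll": 0},
  {"fingers": 1,"dx": 0,"dy": 0.008,"dz": -0.002,"roll": 0},
  {"fingers": 1,"dx": 0,"dy": 0.008,"dz": -0.002,"roll": 0},
])

```text
time: 29.58
tool_pos: [0.5612, 0.0195, 0.0354]
tcp_rot: [2.326, 2.111, 0.001]
wrist_force: [0.5, 0.1, 0.0]
width: -0.0
grip_force: 0.0
```

```bash
python3 - <<'E'
from dr import *
go([0,0,0])
for n in('side','top'):
    im,d=read_camera(n);cv2.imwrite(f'pics/{n}5.png',im);P=pts(n,d);L=(P-[*O,0])@A.T
    for lo,hi in((-.11,-.05),(.05,.11)):
        m=(L[...,1]>lo)&(L[...,1]<hi)&(L[...,2]>.03)&(L[...,2]<.066)&(L[...,0]<-.11)&(L[...,0]>-.3)
        x=L[...,0][m];print(n,lo,len(x),(-.121-np.percentile(x,[5,50])).round(4) if len(x) else None)
a=cv2.imread('pics/side5.png')[140:270,220:380];cv2.imwrite('pics/c7.png',cv2.resize(a,None,fx=4,fy=4))
E
```

```text
t 29.57 pos [0.5612 0.0195 0.0354] yang -5.55 d [-0.0737 -0.5567  0.0348] roll 0 tilt 0.06 F [0.5 0.1 0. ] q6 0.09 w -0.0
side -0.11 114 [0.0031 0.0023]
side 0.05 0 None
top -0.11 21 [ 0.0005 -0.0001]
top 0.05 21 [ 0.0008 -0.0002]
```

View pics/c7.png

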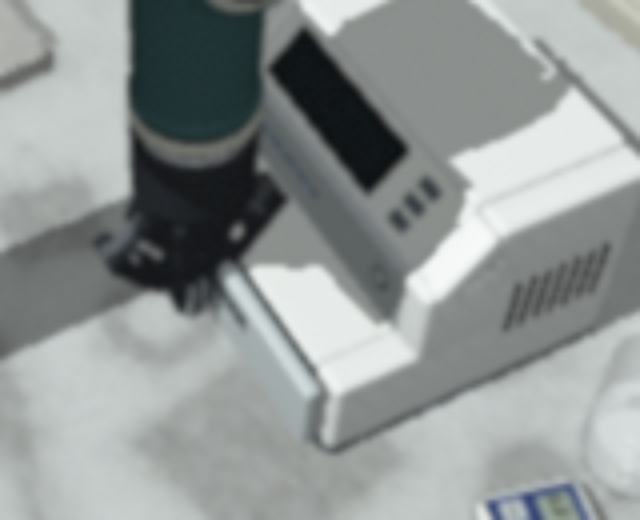

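The drawer front is flush again (bottom end near crop (310,420)), and the reading matches the shut value at the start with no force on the fingers. So it looks latched. I back off and check everything.

Request:
step_arm([
  {"fingers": 1,"dx": 0,"dy": -0.02,"dz": 0,"roll": 0},
  {"fingers": 1,"dx": 0,"dy": -0.05,"dz": 0,"roll": 0},
  {"fingers": 1,"dx": 0,"dy": -0.08,"dz": 0,"roll": 0},
  {"fingers": 1,"dx": 0,"dy": -0.1,"dz": -0.04,"roll": 0},
  {"fingers": 1,"dx": 0,"dy": -0.1,"dz": -0.08,"roll": 0},
  {"fingers": 1,"dx": 0,"dy": -0.1,"dz": -0.12,"roll": 0},
  {"fingers": 1,"dx": 0,"dy": -0.1,"dz": -0.12,"roll": 0},
  {"fingers": 1,"dx": 0,"dy": -0.1,"dz": -0.12,"roll": 0},
])

```text
time: 30.68
tool_pos: [0.4607, 0.0292, 0.155]
tcp_rot: [2.326, 2.111, 0.0]
wrist_force: [-1.3, 0.5, -0.4]
width: 0.001
grip_force: 0.0
```

```bash
python3 - <<'E'
from dr import *
drawer();go([0,0,0])
im,d=read_camera('side');P=pts('side',d);hsv=cv2.cvtColor(im,cv2.COLOR_BGR2HSV)
bm=(hsv[...,0]>100)&(hsv[...,0]<130)&(hsv[...,1]>120)&(abs(P[...,1]-.39)<.09)&(abs(P[...,0]-.52)<.06)&(P[...,2]<.1)
print(np.percentile(P[bm],[3,50,97],axis=0).round(4))
om=(hsv[...,0]<16)&(hsv[...,1]>120)&(hsv[...,2]>70)&(P[...,2]<.06)&(P[...,1]<-.15);print('orange',np.median(P[om],0))
m=(abs(P[...,0]-.5)<.06)&(abs(P[...,1]+.255)<.05)&(P[...,2]>.005)&(P[...,2]<.04);print('blade z',np.percentile(P[m],[5,50,95],axis=0).round(3))
E
```

```text
side 332 front opening ~ 0.002809508597776192
top 15 front opening ~ 0.0010945365583290984
t 30.77 pos [0.4596 0.0292 0.1537] yang -5.56 d [-0.0736 -0.4542  0.155 ] roll 0 tilt 0.16 F [-0.6  0.1  0.3] q6 0.11 w 0.0
[[0.4994 0.3268 0.0075]
 [0.5062 0.3594 0.0175]
 [0.5303 0.4422 0.0212]]
orange [ 0.40815392 -0.25426855  0.0192465 ]
blade z [[ 0.442 -0.266  0.01 ]
 [ 0.475 -0.26   0.014]
 [ 0.548 -0.249  0.022]]
```

The drawer is holding shut, the strip is flat in the tray, and the screwdriver is flat on the bench.

```bash
python3 -c "
from workcell import finish_job
print(finish_job())"
```

```text
the job is handed in; nothing more can be done
None
```

I handed the job in at about 31 s: the latch was tripped, the screwdriver is back on the bench, the strip is flat in the tray and the drawer is shut and latched; the hand-in returned no verdict, and I didn't re-measure the beaker, timer, wash bottle or tape roll.

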